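# Click the sliding stop home beside the pump dispenser

### The arm

A 6-joint arm with a two-finger parallel gripper is mounted at the origin on the work surface. World frame = base frame: x ahead of the robot, y to its left, z up, the work surface at z = 0. Lengths are in mm, angles in rad, forces in N, time in s.
With the tool pointing down it reaches from about 275 to 750 mm from the base axis. Payload 10.2 kg.
Tool frame: the origin (TCP) lies midway between the tips of the shut fingers; the grasp point (between the pads) lies 19 mm behind it (ctrl.tcp_to_grasp is the z of the grasp point in the tool frame, in mm); z points along the fingers, y is the direction in which the jaws open and shut (so a half turn about z gives the same grasp; the last joint's range is limited). The gripper opens to 85 mm and grips with 20 to 120 N. Pads are 22 mm wide; open, the fingers measure 114 mm over their backs; the gripper's body (76 mm by 85 mm) begins 54 mm behind the grasp point. The pads swing forward as they close: fully open they stand 13 mm farther back than shut.
Start: joints at [-1.333, 0.313, 1.498, -0, 1.331, -0.223], TCP at [233.438, -470.253, 231.294] pointing down, gripper open.
Joint ranges: [-2.94, 2.94], [-0.97, 2.17], [0.19, 2.56], [-1.23, 4.37], [0.02, 3.11], [-2.88, 2.88]. Speed limits (rad/s): [2.39, 2.39, 3.01, 3.14, 3.14, 3.14].

### API

Orientations are given as a unit quaternion [w, x, y, z].
In Python, from rig import sensors, capture, order, ctrl gives the robot as it stands. The module is installed in compiled form; this text tells all that it offers.
- The arm moves only by the tool play_rows, never from a script. Its argument "deltas" is a list of rows, each a list of 7 numbers: the shift along the world's x, y, z in units of 40 mm (1.0 is 40 mm), then the turn, a rotation vector about the world's x, y, z in units of 6 degrees (1.0 is 6 degrees), then the opening, from -1 (shut) to 1 (fully open). A call has 1 to 8 rows; each row shifts and turns the commanded pose from where the row before left it; what a row does not reach is not made up. A row lasts 1/12 s, in which the tool goes at most 41.7 mm and 7.16 degrees, less where a joint would pass 70% of its speed; a pose out of reach is approached as far as the arm can. A call is refused whole if a number of a shift passes 1 or a number of a turn 1, either way. A call with a gripper value outside its range is refused whole. The fingers move at their own pace and stop on an object; "squeeze" is the grip in N (left out, the last holds). Time passes only in rows, so rows that do not move let the fingers close. It gives the time, the measured TCP pose, the force and the opening at its end, in the units of the state.
- sensors.sense(): the state, without advancing time (a new reading comes with each control period).
- capture(name): name is "scene" or "top" or "wrist"; returns a dict with "pixels" (420x560x3 uint8, red, green, blue), "z_map" (420x560 float32, mm along the optical axis (not along the pixel's ray), 0 where there is no reading), "fx", "fy", "cx", "cy" (pixels), "eye" and "rotation" of the camera in the world; the wrist camera has in their place "tool_from_camera" (4x4, takes a point from camera to tool coordinates, whose origin is the TCP and whose axes are the flange's). Camera axes: x right, y down, z forward; pixel columns grow to the right and rows downward; lengths in mm; the calibration is good to about 2 mm. A picture is of the moment at which its call begins: read the wrist's pose just before it.
- order.finish_job(): hands the job in, once; it reports no verdict.
The state is a dict: "time_s": time; "joints": joint angles; "dq": joint speeds; "tau": joint torques, N m; "eef_pos": TCP position; "ee_rot": TCP orientation; "force": force on the tool from outside, world axes, zero at the start; "wrist_torque": the same for the moment, N m; "grip_width": opening from 0.0 (shut) to 1.0 (fully open).
Only numpy, scipy, OpenCV 4.12 (cv2) and the standard library are available. Lean on these libraries where they do the work, as an engineer would, in place of code of your own. Each camera call takes 0.05 s, during which the arm holds its last target. There are 200 camera calls.

### The job

Using only your fingertips, push the sliding grey stop along its rail towards the pump dispenser until its roller drops into the notch of the steel clip at that end, so that the dispenser is kept from sliding along the shelf. Do not force the stop past that notch, do not pinch the stop or lift anything, and leave the dispenser and all the other things on the shelf standing where they are. Finish with the stop resting in the notch and the hand clear.

Things in the scene. Friction and masses are not known exactly. Their poses are not given: they have to be found in the camera images.
- rail: Fixed aluminium rail, 310 long, 20 wide, top 18 mm above the shelf. Origin on the shelf under its middle; own y runs along the rail, z up; turned up to 0.4 rad from the world's y axis. The dispenser stands just beyond one end and the tumbler beyond the other; which is at which end changes.
- stop (a joint): Position of the sliding stop along the rail in m: 0 at the rail's middle, growing to the rail's +y, end stops at -0.125 and 0.125; starts within 0.03 of the middle, between the two clips. It slides with about 1.5 N of friction, stays where it is left and cannot come off the rail.
- stop_tab (a point): Middle of the top edge (90 mm up) of the stop's upright push tab; axes as the rail's. The grey tab is 8 mm thick along the rail, 50 wide across it, clear from 33 to 90 mm up. Below it a carriage (60 mm long) and a bar, tops 33 mm up, the bar reaching 80 mm each way to upright end pads (6 thick, 50 wide, 23 to 63 mm up). Push the tab's broad side about 55 to 85 mm up.
- stop_roller (a point): Centre of the stop's sprung steel roller (12 mm diameter) under a bracket on the rail's +x side, 34 mm from its centre line, level with the tab along the rail; axes as the rail's. It hangs 12 mm above the shelf when free, is sprung down with 6 to 11 N, and drops into the notch between a clip's two humps.
- left_clip_seat (a point): Where the roller's centre lies when in the notch of the steel clip near the rail's +y end (75 to 110 mm from its middle), 14 mm up; axes as the rail's. Each clip has two humps, crests 13.9 mm either side of the notch: a low one towards the rail's middle (top 12 mm up) and a taller outer one (16 mm).
- right_clip_seat (a point): The same for the mirrored clip near the rail's -y end. At either clip the stop needs about 7 N to climb the inner hump, then the force dips as the roller drops in; the outer hump takes about 12 N. From within 4 mm of the notch the roller pulls itself to the middle when let go.
- dispenser: White plastic pump dispenser, empty, loose, round body 66 mm diameter, 155 mm tall with pump head. Origin at the centre of its underside. Stands in line with the rail, 8 to 14 mm beyond where the stop's end pad comes when the stop is in that clip's notch, so the pad need not touch it.
- tumbler: Loose glass tumbler, 70 mm across the rim, 100 mm tall, origin at the centre of its underside; stands beyond the other end of the rail. Leave alone.
- saucer: Loose white ceramic saucer, 130 mm diameter, 18 mm tall, origin under its centre, on the +x side of the rail. Leave alone.
- spoon: Loose stainless steel tablespoon, 180 mm long, lying along its own x, origin under its middle, on the +x side of the rail. Leave alone.
- brush: Loose red plastic scrubbing brush with a bow handle, 160 x 50 mm, 69 mm tall, origin under its centre, long side along its own x, on the robot's side of the rail. Leave alone.
- soap: Loose bar of soap 75 x 50 x 24 mm, origin under its centre, on the robot's side of the rail. Leave alone.
- jar: Loose white ceramic jar with steel lid, 60 mm diameter, 75 mm tall, origin under its centre, on the +x side of the rail beyond the saucer and spoon. Leave alone.
Things that resemble listed ones, but are neither listed nor needed, are in the scene too. What is shaped like the dispenser but black or purple is not meant.

How it is judged:
By the outcome, as a careful person would: the job done as asked, in the order asked, and still so for the second after the job is handed in, with the robot touching nothing.
It also fails if it takes over 48 s, if anything falls off the work surface, if the arm or the gripper's body presses on something with over 40 N, if the wrist force passes 120 N, or if a joint passes its speed limit or range.

## Working session

There is one attempt and no reset: what is moved stays moved. The work goes in short steps, Python scripts to look and compute and a tool call to move; the robot and the scene stay as the last step left them, time stands still between calls to the robot, and variables do not carry over. Pictures are saved under pics/ and viewed, about 8 in all and at most 12, crops included, and the job is handed in when it is done.

Besides the shell and the picture viewer there is one more tool, called after "Call:" as name([rows], argument=value, ...), one row to a line, values as JSON. play_rows: Moves the arm, as the interface text tells. Its arguments: {"type":"object","properties":{"deltas":{"type":"array","items":{"type":"array","items":{"type":"number"}}},"squeeze":{"type":"number"}},"required":["deltas"]}

```bash
mkdir -p pics; cat > h.py <<'E'
import numpy as np, cv2
from rig import sensors, capture, order, ctrl
def save(n,c): cv2.imwrite(f'pics/{n}.png', c['pixels'][:,:,::-1])
def pts(c):
    z=c['z_map']; v,u=np.mgrid[:z.shape[0],:z.shape[1]]
    p=np.dstack([(u-c['cx'])/c['fx']*z,(v-c['cy'])/c['fy']*z,z])
    return p@np.array(c['rotation']).T+np.array(c['eye'])
E
python3 - <<'E'
from h import *
print(sensors.sense())
for n in('scene','top'):
    c=capture(n); save(n,c); np.savez(n,**c); print(n,c['fx'],c['fy'],c['cx'],c['cy'],c['eye'],c['rotation'])
E
```

```text
{'time_s': 0.0, 'joints': array([-1.33339840e+00,  3.13433176e-01,  1.49841791e+00,  1.06213650e-05,
        1.33098708e+00, -2.23385734e-01]), 'dq': array([ 0.00096643, -0.00048348, -0.00045594, -0.0003573 ,  0.00020853,
       -0.00125346]), 'tau': array([-1.18732933e-03, -4.12271404e+01, -2.59743083e+01, -3.03975366e-04,
        4.17719653e-03, -2.00591893e-05]), 'eef_pos': array([ 233.38014947, -470.00005068,  230.7508988 ]), 'ee_rot': array([-6.22776226e-04,  9.73577091e-01,  2.28357745e-01,  7.94745370e-07]), 'force': array([ 0.09089739,  0.29226621, -0.99184514]), 'wrist_torque': array([0.03029051, 0.02727728, 0.03046878]), 'grip_width': 0.9990129076848507}
scene 435.5237512009942 435.5237512009942 281.32456015146147 213.43768341413963 [1155.28550172  272.43086396  761.50744275] [-0.20667153  0.5171464   0.77529581 -0.29793103]
top 544.0100990569138 544.0100990569138 277.99733997288286 218.64253078226258 [ 343.30057845   33.58951699 1107.03606753] [ 0.07016033 -0.68878886  0.71786653 -0.07290454]
```

```bash
sed -i "s/np.array(c\['rotation'\]).T/Rotation.from_quat(np.roll(c['rotation'],-1)).as_matrix().T/; 1a from scipy.spatial.transform import Rotation" h.py
python3 -c "
from h import *
for n in('scene','top'):
    P=pts(np.load(n+'.npz')); print(n,[P[v,u].round() for v,u in((200,280),(100,100),(300,400))])"
```

```text
scene [array([464.,  -5.,  -2.]), array([ 283., -681.,   -1.]), array([630., 326.,  -2.])]
top [array([611.,  19.,  -3.]), array([851., 401.,  -2.]), array([ 393., -214.,    2.])]
```

View pics/scene.png

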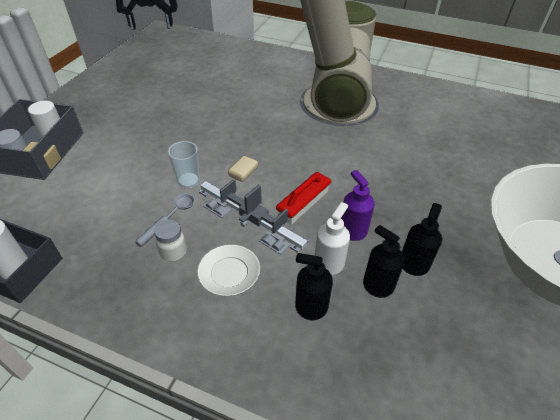

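View pics/top.png

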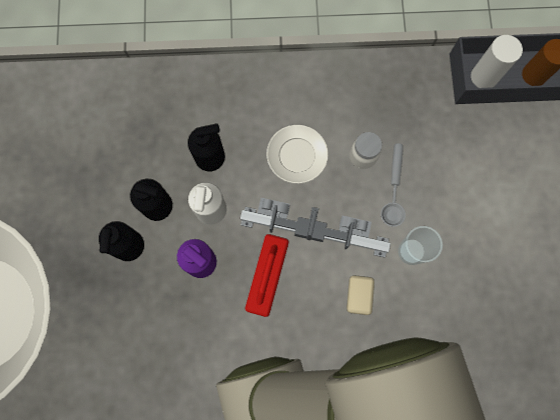

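Top view: the white dispenser is at (205,200), beyond the rail's left (+y) end, with purple (197,258) and black (206,147), (151,199), (121,241) look-alikes. The tumbler is at (420,245). What could be taken for the tab: the tab itself at (312,222), the end pads at (275,218) and (350,233), and the clips at (272,207) and (352,225). I choose the middle upright, the only one 90 mm tall. Next I measure it and crop.

```bash
python3 - <<'E'
from h import *
c=np.load('top.npz'); P=pts(c); s=np.load('scene.npz'); S=pts(s)
im=c['pixels'][185:260,220:410,::-1]; a=cv2.resize(im,None,fx=4,fy=4,interpolation=cv2.INTER_CUBIC)
im=s['pixels'][160:260,180:360,::-1]; b=cv2.resize(im,(760,422-122),interpolation=cv2.INTER_CUBIC)
cv2.imwrite('pics/crop.png',np.vstack([a,cv2.resize(b,(540,300))[:, :540] if 0 else b]))
# rail top
def roi(A,x0,x1,y0,y1,z0,z1):
    m=(A[...,0]>x0)&(A[...,0]<x1)&(A[...,1]>y0)&(A[...,1]<y1)&(A[...,2]>z0)&(A[...,2]<z1); return m
sub=np.zeros(P.shape[:2],bool); sub[190:260,230:400]=1
g=c['pixels'].astype(int); 
m=sub&(P[...,2]>14)&(P[...,2]<22)&(g.min(2)>130)&(g.max(2)-g.min(2)<40)
n,l,st,_=cv2.connectedComponentsWithStats(m.astype(np.uint8)); 
q=P[m]; print('rail px',len(q)); r=cv2.minAreaRect(q[:,:2].astype(np.float32)); print('rail rect',r, np.median(q[:,2]))
for nm,A,u in(('top',P,sub),('scene',S,None)):
    mm=roi(A,420,640,-160,160,80,95)
    if u is not None: mm&=u
    else:
        k=np.zeros(mm.shape,bool); k[170:260,190:315]=1; mm&=k
    q=A[mm]; v,w=np.nonzero(mm); print(nm,'tab',len(q),q.mean(0),q.min(0),q.max(0),w.min(),w.max(),v.min(),v.max(),cv2.minAreaRect(q[:,:2].astype(np.float32)))
E
```

```text
rail px 722
rail rect ((550.2921752929688, -60.84669494628906), (118.57199096679688, 326.189208984375), 0.03945412486791611) 17.072805762474218
top tab 108 [542.38253828 -38.49734777  88.81149417] [518.03223736 -48.3629966   81.08672218] [566.71864892 -28.79451462  93.68545674] 307 316 210 235 ((542.308349609375, -38.579044342041016), (8.058396339416504, 50.21634292602539), 74.80787658691406)
scene tab 98 [545.82427057 -37.74588407  86.82118463] [520.02775767 -48.72970427  80.07965858] [568.73433363 -29.17551769  91.84490168] 244 260 185 200 ((544.0570678710938, -38.0662727355957), (8.489877700805664, 50.23633575439453), 73.76420593261719)
```

View pics/crop.png

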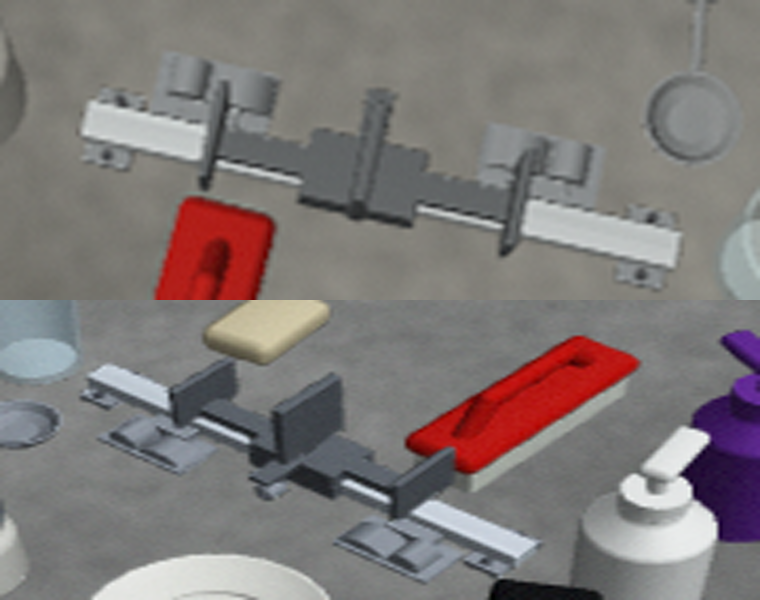

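```bash
python3 - <<'E'
from h import *
d=np.radians(74.5); e=np.array([np.cos(d),np.sin(d)]); x=np.array([e[1],-e[0]]); T=np.array([543,-38.3])
for nm,box in(('top',(185,260,225,410)),('scene',(160,265,180,330))):
    c=np.load(nm+'.npz'); P=pts(c); k=np.zeros(P.shape[:2],bool); k[box[0]:box[1],box[2]:box[3]]=1
    g=c['pixels'].astype(int)
    a=(P[...,:2]-T)@e; b=(P[...,:2]-T)@x; z=P[...,2]
    m=k&(abs(b)<8)&(z>10)&(z<24)&(g.max(2)>140)&(abs(a)<220)
    q=P[m]; aa=a[m]; mm=abs(aa)>5
    vx=cv2.fitLine(q[:,:2].astype(np.float32),cv2.DIST_HUBER,0,.01,.01).ravel()
    print(nm,'rail a',aa.min(),aa.max(),'dir',np.degrees(np.arctan2(vx[1],vx[0])),'b mean',b[m].mean(),'z',np.median(q[:,2]))
    m=k&(b>26)&(b<46)&(z>-5)&(z<30)
    for lo,hi in((50,140),(-150,-40)):
        print([(t,round(float(np.median(z[m&(a>=t)&(a<t+3)])),1),int((m&(a>=t)&(a<t+3)).sum())) for t in range(lo,hi,3) if (m&(a>=t)&(a<t+3)).any()])
    for zz,n in(((140,170),'dispenser'),((60,110),'disp body')):
        m=(g.min(2)>140)&(z>zz[0])&(z<zz[1])&(abs(b)<60)&(a>100)&(a<260); print(n,a[m].min() if m.any() else 0,a[m].max() if m.any() else 0,b[m].mean() if m.any() else 0)
    m=k&(abs(b)<30)&(z>50)&(z<70)&(abs(a)>50)&(abs(a)<110); print('pads',np.median(a[m&(a>0)]),np.median(a[m&(a<0)]))
E
```

```text
top rail a -164.33067757229864 145.17813337343483 dir 74.53691 b mean -0.23298997009490774 z 17.14321041873609
[(50, -0.3, 14), (53, 3.6, 13), (56, 5.9, 13), (59, 8.1, 14), (62, 9.6, 12), (65, 9.9, 11), (68, 9.2, 14), (71, 11.6, 10), (74, 9.7, 12), (77, 9.6, 4), (80, 8.1, 5), (83, 5.0, 11), (86, 2.7, 16), (89, 11.5, 14), (92, 14.0, 12), (95, 14.6, 12), (98, 14.5, 12), (101, 13.5, 11), (104, 10.7, 11), (107, 2.4, 10), (110, 2.7, 14), (113, 0.1, 11), (116, -1.8, 13), (119, -0.7, 14), (122, -1.3, 13), (125, -1.1, 14), (128, -1.3, 10), (131, -0.5, 12), (134, -0.9, 15), (137, -0.8, 12)]
[(-150, -0.3, 13), (-147, -0.3, 17), (-144, 0.4, 12), (-141, -1.0, 12), (-138, -1.5, 14), (-135, -1.0, 11), (-132, -1.5, 15), (-129, -1.6, 10), (-126, -1.1, 17), (-123, -0.5, 8), (-120, 2.1, 14), (-117, 1.6, 13), (-114, 7.4, 9), (-111, 12.6, 11), (-108, 13.4, 13), (-105, 15.0, 11), (-102, 14.7, 13), (-99, 12.0, 14), (-96, 9.4, 14), (-93, 4.4, 14), (-90, 6.1, 12), (-87, 7.2, 10), (-84, 9.4, 5), (-81, 11.2, 6), (-78, 10.9, 10), (-75, 10.6, 13), (-72, 9.9, 12), (-69, 8.4, 15), (-66, 8.9, 11), (-63, 5.2, 15), 
[... 956 characters left out ...]
7), (-135, -0.9, 9), (-132, -0.9, 5), (-129, -0.6, 10), (-126, -1.5, 7), (-123, -0.2, 1), (-120, 2.8, 5), (-117, 2.2, 1), (-114, 6.6, 3), (-111, 12.2, 7), (-108, 14.0, 6), (-105, 14.8, 10), (-102, 12.4, 12), (-99, 11.1, 12), (-96, 8.8, 23), (-93, 4.5, 7), (-90, 5.9, 5), (-87, 8.2, 7), (-84, 9.3, 9), (-81, 9.5, 9), (-78, 10.3, 7), (-75, 11.0, 13), (-72, 9.2, 11), (-69, 10.0, 12), (-66, 7.5, 10), (-63, 4.1, 20), (-60, 1.2, 12), (-57, 0.2, 9), (-54, -1.1, 8), (-51, -1.5, 10), (-48, -0.9, 5), (-45, -0.6, 9), (-42, -0.2, 6)]
dispenser 198.9491942226451 219.85257192785946 -12.554353470328202
disp body 190.29182334688835 243.9874416588581 10.996096420572629
pads 78.70671158619407 -75.06328331002871
```

The crop confirms the middle upright grey tab, with the roller bracket on +x. In both views the left clip's humps put the notch about 85 mm ahead of the tab along e=(0.267, 0.964), which leaves roughly 11 mm between the pad and the dispenser. First move: go above the tab's −y side with the fingers shut.

Call:
play_rows([
  [0.5,0.7,0,0,0,0.8,-1],
  [0.5,0.7,0,0,0,0.8,-1],
  [0.5,0.7,0,0,0,0.8,-1],
  [0.5,0.7,0,0,0,0.8,-1],
  [0.5,0.7,0,0,0,0.8,-1],
  [0.5,0.7,0,0,0,0.8,-1],
  [0.5,0.7,0,0,0,0.8,-1],
  [0.5,0.7,0,0,0,0.8,-1],
], squeeze=20)

```text
time_s: 0.77
eef_pos: [394.0, -244.6, 231.1]
ee_rot: [-0.0, 0.843, 0.538, -0.0]
force: [0.3, 0.4, -0.9]
grip_width: -0.002
```

Call:
play_rows([
  [0.5,0.6,0,0,0,0.8,-1],
  [0.5,0.6,0,0,0,0.8,-1],
  [0.5,0.6,0,0,0,0,-1],
  [0.5,0.6,0,0,0,0,-1],
  [0.5,0.6,0,0,0,0,-1],
  [0.5,0.6,0,0,0,0,-1],
  [0.3,0.4,0,0,0,0,-1],
  [0,0,0,0,0,0,-1],
])

```text
time_s: 1.43
eef_pos: [526.7, -83.4, 230.7]
ee_rot: [-0.001, 0.795, 0.606, 0.0]
force: [0.8, -0.3, -0.9]
grip_width: 0.001
```

```bash
python3 - <<'E'
from h import *
s=sensors.sense(); print(s['time_s'],s['eef_pos'],s['force'],s['grip_width'])
R=Rotation.from_quat(np.roll(s['ee_rot'],-1)); M=R.as_matrix(); print(np.degrees(np.arctan2(M[1,0],M[0,0])),M[:,2])
d=np.array([533.6,-72,231])-s['eef_pos']; print('to go rows',d/40)
w=capture('wrist'); save('w1',w); t=np.array(w['tool_from_camera']); print(t.round(2))
E
```

```text
1.4333 [526.7479574  -83.42593632 230.70915055] [ 0.8112165  -0.30033231 -0.91221065] 0.0012870037547111667
74.60263745441524 [-3.96232210e-04  1.01485260e-03 -9.99999407e-01]
to go rows [0.17130107 0.28564841 0.00727124]
[[   0.     -0.96   -0.27   70.43]
 [   1.      0.     -0.      0.76]
 [   0.     -0.27    0.96 -143.39]
 [   0.      0.      0.      1.  ]]
```

Call:
play_rows([
  [0.17,0.28,0,0,0,0,-1],
  [0,0,0,0,0,0,-1],
  [0,0,0,0,0,0,-1],
])

```text
time_s: 1.73
eef_pos: [532.1, -75.2, 231.2]
ee_rot: [-0.0, 0.797, 0.605, -0.0]
force: [-0.1, -0.4, 0.8]
grip_width: 0.002
```

```bash
cat >> h.py <<'E'
e=np.array([np.cos(np.radians(74.5)),np.sin(np.radians(74.5))]); x=np.array([e[1],-e[0]]); T=np.array([543,-38.3])
def wpts(s,w):
    z=w['z_map']; v,u=np.mgrid[:z.shape[0],:z.shape[1]]
    p=np.dstack([(u-w['cx'])/w['fx']*z,(v-w['cy'])/w['fy']*z,z])
    t=np.array(w['tool_from_camera']); p=p@t[:3,:3].T+t[:3,3]
    return p@Rotation.from_quat(np.roll(s['ee_rot'],-1)).as_matrix().T+s['eef_pos']
E
python3 - <<'E'
from h import *
s=sensors.sense(); w=capture('wrist'); save('w2',w); P=wpts(s,w); print(s['eef_pos'],(s['eef_pos'][:2]-T)@e,(s['eef_pos'][:2]-T)@x)
a=(P[...,:2]-T)@e; b=(P[...,:2]-T)@x; z=P[...,2]; ok=w['z_map']>0
m=ok&(z>84)&(z<95)&(abs(a)<20)&(abs(b)<40); print('tab',m.sum(),a[m].min(),a[m].max(),b[m].min(),b[m].max())
m=ok&(b>26)&(b<46)&(z>-5)&(z<30)
print([(t,round(float(np.median(z[m&(a>=t)&(a<t+2)])),1)) for t in range(50,120,2) if (m&(a>=t)&(a<t+2)).any()])
m=ok&(abs(b)<10)&(z>10)&(z<24)&(a>90)&(a<170); print('rail end',a[m].max() if m.any() else None)
E
```

```text
[532.0909481  -75.19322524 231.24579616] -38.466752667721636 -0.6530090218086214
tab 598 -5.105956913370766 3.153141697877785 -23.697167928222093 25.191715084386722
[(50, 1.5), (52, 4.3), (54, 6.4), (56, 8.2), (58, 9.4), (60, 10.4), (62, 11.6), (64, 11.8), (66, 12.4), (68, 12.7), (70, 12.1), (72, 12.2), (74, 11.7), (76, 10.7), (78, 9.7), (80, 8.5), (82, 7.3), (84, 5.1), (86, 4.7), (88, 11.8), (90, 14.6), (92, 15.4), (94, 16.2), (96, 16.5), (98, 16.0), (100, 15.5), (102, 14.7), (104, 12.4), (106, 7.7), (108, 3.7), (110, 3.6), (112, 3.5), (114, 0.7), (116, 0.7), (118, 0.5)]
rail end 135.50819598309707
```

View pics/w2.png

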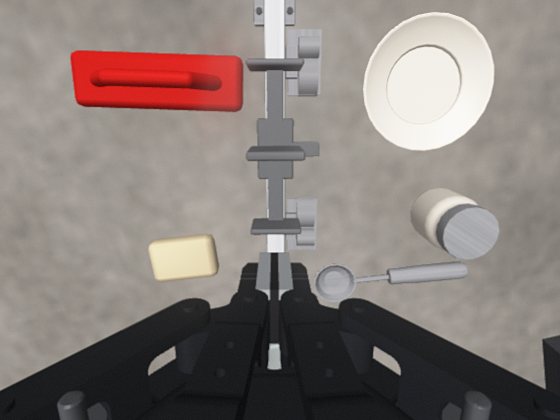

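The wrist view shows the tab at (277,155), the pads at (275,65) and (276,226), and the dispenser-side clip at (305,62), with fingers clear behind the tab. It puts the notch 84 mm ahead of the tab, against 85 from the other two views. Descending.

Call:
play_rows([
  [0,0,-0.7,0,0,0,-1],
  [0,0,-0.8,0,0,0,-1],
  [0,0,-0.8,0,0,0,-1],
  [0,0,-0.8,0,0,0,-1],
  [0,0,-0.7,0,0,0,-1],
  [0,0,-0.4,0,0,0,-1],
  [0,0,0,0,0,0,-1],
  [0,0,0,0,0,0,-1],
])

```text
time_s: 2.45
eef_pos: [532.0, -75.6, 63.4]
ee_rot: [-0.0, 0.797, 0.604, -0.0]
force: [0.4, 0.0, 0.5]
grip_width: -0.002
```

Call:
play_rows([
  [0.02,0.072,0,0,0,0,-1],
  [0.02,0.072,0,0,0,0,-1],
  [0.02,0.072,0,0,0,0,-1],
  [0.02,0.072,0,0,0,0,-1],
  [0.02,0.072,0,0,0,0,-1],
  [0.02,0.072,0,0,0,0,-1],
  [0.02,0.072,0,0,0,0,-1],
  [0.02,0.072,0,0,0,0,-1],
])

```text
time_s: 3.12
eef_pos: [538.7, -51.9, 63.4]
ee_rot: [0.0, 0.796, 0.605, -0.0]
force: [-1.0, -1.6, 0.6]
grip_width: 0.004
```

Call:
play_rows([
  [0.02,0.072,0,0,0,0,-1],
  [0.02,0.072,0,0,0,0,-1],
  [0.02,0.072,0,0,0,0,-1],
  [0.02,0.072,0,0,0,0,-1],
])

```text
time_s: 3.45
eef_pos: [541.9, -40.3, 63.3]
ee_rot: [0.0, 0.797, 0.605, -0.0]
force: [-1.2, -1.1, 0.7]
grip_width: 0.001
```

```bash
cat > m.py <<'E'
from h import *
s=sensors.sense(); F=s['force']; p=s['eef_pos'][:2]-T
print('t',s['time_s'],'tcp a',p@e,'b',p@x,'z',s['eef_pos'][2],'F along',F[:2]@e,'across',F[:2]@x,F[2])
w=capture('wrist'); P=wpts(s,w); ok=w['z_map']>0
a=(P[...,:2]-T)@e; b=(P[...,:2]-T)@x; z=P[...,2]; A=p@e
m=ok&(z>84)&(z<96)&(a>A)&(a<A+45)&(abs(b)<30)
if m.any(): print('tab top a',np.percentile(a[m],[2,50,98]),'b',b[m].min(),b[m].max(),m.sum())
c=capture('top'); Q=pts(c); a=(Q[...,:2]-T)@e; b=(Q[...,:2]-T)@x
m=(Q[...,2]>50)&(Q[...,2]<70)&(abs(b)<28)&(a>A+60)&(a<170)
print('front pad a (top)',np.median(a[m]) if m.any() else None,m.sum())
E
python3 m.py
```

```text
t 3.45 tcp a -2.2103811974994083 b -0.529098614314223 z 63.32421117252968 F along -1.3793027495089147 across -0.846377371585118 0.7494559269375289
tab top a [ 5.56756732 14.55313366 18.19785859] b -23.86380527226418 25.84304718199711 3862
front pad a (top) 91.5970807470401 86
```

Contact is made: the tab has moved 15 mm, with about 1.5 N of drag. The target is a tab shift of about 84.5, i.e. TCP a ≈ 67.

Call:
play_rows([
  [0.027,0.096,0,0,0,0,-1],
  [0.027,0.096,0,0,0,0,-1],
  [0.027,0.096,0,0,0,0,-1],
  [0.027,0.096,0,0,0,0,-1],
  [0.027,0.096,0,0,0,0,-1],
  [0.027,0.096,0,0,0,0,-1],
  [0.027,0.096,0,0,0,0,-1],
  [0.027,0.096,0,0,0,0,-1],
])

```text
time_s: 4.22
eef_pos: [550.4, -9.3, 63.2]
ee_rot: [-0.0, 0.796, 0.605, -0.0]
force: [-2.1, -1.1, 0.5]
grip_width: -0.001
```

Call:
play_rows([
  [0.027,0.096,0,0,0,0,-1],
  [0.027,0.096,0,0,0,0,-1],
  [0,0,0,0,0,0,-1],
])

```text
time_s: 4.47
eef_pos: [552.6, -1.6, 63.2]
ee_rot: [-0.0, 0.796, 0.605, -0.0]
force: [-2.3, -1.6, -0.3]
grip_width: -0.001
```

```bash
python3 m.py
```

```text
t 4.4667 tcp a 37.976461438487895 b -0.5416302891857723 z 63.227137532913844 F along -2.1455977958729373 across -1.7608057791671177 -0.3303100017567012
tab top a [45.77731563 54.71909201 58.34885658] b -24.50475468854556 25.658730219592385 3870
front pad a (top) 133.88903216498164 1
```

Call:
play_rows([
  [0.013,0.048,0,0,0,0,-1],
  [0.013,0.048,0,0,0,0,-1],
  [0.013,0.048,0,0,0,0,-1],
])

```text
time_s: 4.82
eef_pos: [553.9, 3.0, 63.3]
ee_rot: [0.0, 0.797, 0.605, -0.001]
force: [-3.6, -4.9, 0.9]
grip_width: 0.001
```

Call:
play_rows([
  [0.013,0.048,0,0,0,0,-1],
  [0.013,0.048,0,0,0,0,-1],
])

```text
time_s: 4.98
eef_pos: [555.0, 7.0, 63.3]
ee_rot: [-0.0, 0.797, 0.604, -0.0]
force: [-3.8, -3.7, 0.7]
grip_width: -0.0
```

Call:
play_rows([
  [0.013,0.048,0,0,0,0,-1],
  [0.013,0.048,0,0,0,0,-1],
])

```text
time_s: 5.15
eef_pos: [556.1, 11.2, 63.2]
ee_rot: [-0.0, 0.797, 0.604, -0.0]
force: [-3.5, -2.3, -0.0]
grip_width: 0.0
```

Call:
play_rows([
  [0.013,0.048,0,0,0,0,-1],
])

```text
time_s: 5.23
eef_pos: [556.8, 13.3, 63.3]
ee_rot: [-0.0, 0.797, 0.604, -0.0]
force: [-2.5, -1.3, -0.2]
grip_width: -0.001
```

```bash
python3 m.py
```

```text
t 5.2333 tcp a 53.44050626765234 b -0.5428376549241417 z 63.253718118330845 F along -1.9391487913926484 across -2.053550166655836 -0.21909339596820493
tab top a [61.19335836 70.17493064 73.81160698] b -24.39466069260472 25.465584062153138 3878
front pad a (top) None 0
```

The force peaked at about 6 N and is now falling, so the roller is over the inner crest (shift 70.7). I'll creep on to the notch.

Call:
play_rows([
  [0.013,0.048,0,0,0,0,-1],
  [0.013,0.048,0,0,0,0,-1],
])

```text
time_s: 5.5
eef_pos: [558.2, 17.2, 63.4]
ee_rot: [0.0, 0.797, 0.604, 0.0]
force: [0.8, -0.9, -0.1]
grip_width: 0.0
```

Call:
play_rows([
  [0.013,0.048,0,0,0,0,-1],
  [0.013,0.048,0,0,0,0,-1],
])

```text
time_s: 5.67
eef_pos: [559.1, 21.3, 63.4]
ee_rot: [0.0, 0.797, 0.605, 0.0]
force: [0.5, 0.2, 0.1]
grip_width: 0.001
```

Call:
play_rows([
  [0,0,0,0,0,0,-1],
])

```text
time_s: 5.75
eef_pos: [559.1, 21.5, 63.4]
ee_rot: [0.0, 0.796, 0.605, 0.0]
force: [0.0, 0.0, 0.4]
grip_width: 0.002
```

```bash
python3 m.py
```

```text
t 5.75 tcp a 61.87855839046063 b -0.4791766301595715 z 63.3646780917992 F along 0.017009894152447157 across 0.0044466961013046565 0.44007556043548557
tab top a [69.66650834 83.78774052 87.78005612] b -24.424964506741052 25.576090364071195 4094
front pad a (top) None 0
```

The stop jumped ahead by itself: the tab is now at a shift of 84.6 and contact force is zero. I back off and lift clear.

Call:
play_rows([
  [-0.07,-0.24,0,0,0,0,-1],
  [-0.07,-0.24,0,0,0,0,-1],
  [-0.07,-0.24,0,0,0,0,-1],
  [0,0,0.6,0,0,0,-1],
  [0,0,0.8,0,0,0,-1],
  [0,0,0.8,0,0,0,-1],
  [0,0,0.8,0,0,0,-1],
  [0,0,0.8,0,0,0,-1],
])

```text
time_s: 6.52
eef_pos: [549.9, -8.9, 216.9]
ee_rot: [0.0, 0.797, 0.604, -0.0]
force: [0.7, 0.7, 0.3]
grip_width: -0.001
```

Call:
play_rows([
  [-0.3,-0.8,0.2,0,0,0,-1],
  [-0.3,-0.8,0.2,0,0,0,-1],
  [-0.3,-0.8,0,0,0,0,-1],
  [-0.3,-0.8,0,0,0,0,-1],
  [-0.3,-0.8,0,0,0,0,-1],
  [0,0,0,0,0,0,-1],
  [0,0,0,0,0,0,-1],
  [0,0,0,0,0,0,-1],
])

```text
time_s: 7.18
eef_pos: [490.2, -168.0, 231.3]
ee_rot: [-0.0, 0.797, 0.604, 0.0]
force: [0.3, -0.1, -0.8]
grip_width: -0.001
```

```bash
python3 - <<'E'
from h import *
s=sensors.sense(); print(s['time_s'],s['eef_pos'],s['force'])
C={n:capture(n) for n in('top','scene')}
for n,c in C.items():
    P=pts(c); P0=pts(np.load(n+'.npz')); a=(P[...,:2]-T)@e; b=(P[...,:2]-T)@x; z=P[...,2]
    m=(z>80)&(z<95)&(abs(b)<32)&(a>60)&(a<110); q=P[m][:,:2]; print(n,'tab centre a',((np.array(cv2.minAreaRect(q.astype(np.float32))[0])-T)@e))
    m=(z>50)&(z<68)&(abs(b)<22)&(a>140)&(a<176); print(' pad',np.median(a[m]))
    for A,I in((P0,np.load(n+'.npz')['pixels']),(P,c['pixels'])):
        aa=(A[...,:2]-T)@e; bb=(A[...,:2]-T)@x; m=(A[...,2]>100)&(I.min(2)>120)&(aa>174)&(aa<260)&(abs(bb)<50); print(' dispenser',aa[m].mean(),bb[m].mean(),m.sum())
t=cv2.resize(C['top']['pixels'][110:330,90:470],(760,440),interpolation=cv2.INTER_CUBIC); cv2.imwrite('pics/end.png',t[:,:,::-1])
d=cv2.absdiff(C['top']['pixels'],np.load('top.npz')['pixels']).max(2); d[:185]*=1
n,l,st,ce=cv2.connectedComponentsWithStats((d>40).astype(np.uint8)); print([tuple(q) for q in st[1:] if q[4]>8])
E
```

```text
7.1833 [ 490.22610514 -168.0118513   231.28288721] [ 0.30178318 -0.06690256 -0.82586983]
top tab centre a 83.83170418033389
 pad 160.22505168998356
 dispenser 205.30976369902908 -9.287988806719564 534
 dispenser 205.10946699406605 -8.973043840761289 534
scene tab centre a 84.50598098666651
 pad 163.00322526374865
 dispenser 213.83366233594853 1.2445887014999408 602
 dispenser 213.91665984931456 1.1216475052697237 605
[(np.int32(382), np.int32(143), np.int32(34), np.int32(59), np.int32(411)), (np.int32(433), np.int32(150), np.int32(80), np.int32(71), np.int32(369)), (np.int32(417), np.int32(181), np.int32(6), np.int32(7), np.int32(15)), (np.int32(422), np.int32(185), np.int32(24), np.int32(11), np.int32(129)), (np.int32(228), np.int32(197), np.int32(55), np.int32(36), np.int32(528)), (np.int32(380), np.int32(205), np.int32(12), np.int32(20), np.int32(53)), (np.int32(499), np.int32(207), np.int32(10), np.int32(24), np.int32(49)), (np.int32(313), np.int32(210), np.int32(5), np.int32(15), np.int32(30)), (np.int32(393), np.int32(210), np.int32(65), np.int32(34), np.int32(375)), (np.int32(
[... 1212 characters left out ...]
p.int32(39), np.int32(147)), (np.int32(308), np.int32(337), np.int32(177), np.int32(83), np.int32(2901)), (np.int32(219), np.int32(357), np.int32(84), np.int32(63), np.int32(1610)), (np.int32(373), np.int32(359), np.int32(59), np.int32(61), np.int32(2111)), (np.int32(138), np.int32(373), np.int32(94), np.int32(47), np.int32(1706)), (np.int32(237), np.int32(381), np.int32(6), np.int32(6), np.int32(18)), (np.int32(97), np.int32(387), np.int32(34), np.int32(33), np.int32(244)), (np.int32(229), np.int32(393), np.int32(6), np.int32(5), np.int32(11)), (np.int32(327), np.int32(399), np.int32(8), np.int32(21), np.int32(112)), (np.int32(279), np.int32(410), np.int32(32), np.int32(10), np.int32(183))]
```

View pics/end.png

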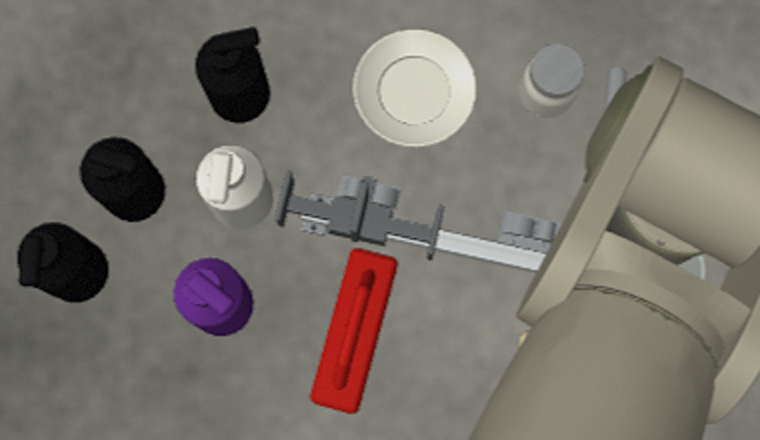

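The stop's tab is at (362,210), between the clip's humps, and the end pad at (285,197) has a gap to the white dispenser at (232,187), which hasn't moved. The two views put the tab at 83.8 and 84.5 mm, against a notch at 83–85. The hand is clear, so I hand it in.

```bash
python3 -c "
from rig import order; print(order.finish_job())"
```

```text
the job is handed in; nothing more can be done
None
```

I pushed the stop with shut fingertips on the tab until its roller dropped into the notch of the clip by the white dispenser. I then backed the hand off, lifted it clear and handed the job in at about 7.3 s.

- **Push force:** it peaked at about 6 N over the inner hump, then fell to zero as the stop jumped ahead by itself. It never reached the outer hump.
- **Stop position:** after release the tab had moved 83.8 mm by the top view and 84.5 mm by the scene view. The notch measured 83 to 85 mm away, so all readings are well within the 4 mm self-centring range.
- **Dispenser:** it moved no more than the measuring noise of about 0.3 mm, and the gap to the end pad is still there.
- **Other things:** the saucer, jar and brush look undisturbed in the last picture. The arm hid the tumbler, the soap and most of the spoon, so I did not check those afterwards; the fingers stayed well away from them.

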